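Unscrew a centrifuge rotor lid with a left-hand thread

TASK

The red rotor lid of the microcentrifuge is screwed down tight on a left-hand thread. Unscrew it by its black knob, turning it clockwise and letting it rise with the thread until the thread lets go, without pulling, pressing or dragging hard on the spindle; then lift the lid off and lay it flat, knob up, in the middle of the white pad without dropping it. Leave everything else on the bench where it is.

Things in the scene. Friction and masses are not known exactly. Their poses are not given: they have to be found in the camera images.
- knob (a point): Centre of the black knob of the red rotor lid, on the screw axis. Lid and knob are one piece of 150 g: knob 44 mm across, 32 mm tall, straight sides, on a red disc 124 mm across and 4 mm thick, flat below. The point is half-way up the knob: 16 mm below its top, 17 mm above the disc's upper face, 21 mm above the disc's underside. z is up the screw axis; yaw turns with the lid.
- rotor_lid: The same lid, origin at the centre of its underside. The knob is hollow; its inside screws on the spindle. It starts home on a springy seal that pushes its disc up with 6 to 12 N; the push fades as the lid rises and ends 4.5 mm above the rotor's origin. Breaking it loose takes 0.15 to 0.6 N m, grip it firmly; once off the seal it turns easily.
- rotor: Aluminium rotor, fixed (drive brake on). Origin on its axis, 130 mm above the bench, at the lowest place that the lid's underside can have; screwed home the underside lies 0 to 3 mm above it. z up; its yaw means nothing.
- spindle: Threaded steel end of the rotor's shaft, fixed, 24 mm across, same origin as rotor, reaching 22 mm above it inside the knob; yaw means nothing. Coarse left-hand thread: turned clockwise (seen from above) the lid climbs, and whoever holds it must rise with it. It lets go after 3.0 to 4.1 rad, different each time; until then it cannot be pulled off. Counter-clockwise jams. Half a mm of side play.
- pad_top (a point): Centre of the upper face of the pad on which to lay the lid: a fixed flat square, 200 x 200 mm and 4 mm thick, white with a blue edge. z up, x and y along its sides.
- centrifuge: White microcentrifuge, fixed: housing 240 mm (own x) by 300 mm (own y), top 150 mm above the bench. Origin on the bench below the rotor axis; it reaches 130 mm to -y, 170 mm to +y. The lid lies in the mouth of its round open chamber (190 mm wide), upper face 16 mm below the top. Its own cover stands open over the -y edge, 370 mm high, 110 mm or more from the axis.
- tube_rack: Loose orange tube rack, 70 x 150 x 44 mm, origin under its centre. Bystander.
- reagent: Loose amber reagent bottle, 60 mm in diameter, 110 mm tall, origin under its centre. Bystander.
- tape_roll: Loose roll of paper tape lying flat, 84 mm in diameter, 25 mm tall, origin under its centre. Bystander.
- haemostat: Loose steel haemostat lying along its x axis, about 155 mm long, 6 mm thick, origin under its pivot. Bystander.
Not all that is in view belongs to the job. Of the things like the rotor_lid, leave any that is purple, turquoise or yellow; of the rest the smaller one is meant.

How it is judged:
By the outcome, as a careful person would: the job done as asked, in the order asked, and still so for the second after the job is handed in, with the robot touching nothing.
It also fails if it takes over 72 s, if anything falls off the work surface, if the arm or the gripper's body presses on something with over 40 N, if the wrist force passes 120 N, or if a joint passes its speed limit or range.

ROBOT

A 6-joint arm with a two-finger parallel gripper is mounted at the origin on the work surface. World frame = base frame: x ahead of the robot, y to its left, z up, the work surface at z = 0. Lengths are in m, angles in rad, forces in N, time in s.
With the tool pointing down it reaches from about 0.35 to 0.775 m from the base axis. Payload 7.3 kg.
Tool frame: the origin (TCP) lies on the centre line of the jaws, within the pads' length; the fingertips stand 17 mm ahead of it and the grasp point (between the pads) lies 2 mm behind it (robot.tip_extent is the distance from the TCP to the fingertips, in m); z points along the fingers, y is the line along which they close (so a half turn about z gives the same grasp; the last joint's range is limited). The gripper opens to 92 mm and grips with 3 to 60 N. Pads are 19 mm wide; open, the fingers measure 130 mm over their backs; the gripper's body (75 mm by 190 mm) begins 47 mm behind the grasp point.
Start: joints at [1.148, 0.342, 1.524, -0, 1.275, -0.146], TCP at [0.143, 0.505, 0.244] pointing down, gripper open.
Joint ranges: [-2.53, 2.53], [-0.77, 2.02], [0.04, 2.7], [-1, 4.14], [0.28, 2.66], [-3.11, 3.11]. Speed limits (rad/s): [2.57, 2.57, 3.14, 3.14, 3.14, 3.14].

INTERFACE

Orientations are given as [roll, pitch, yaw] about the fixed x, y, z axes, in that order (R = Rz(yaw) Ry(pitch) Rx(roll)).
In Python, from cell import robot gives the robot as it stands.
- The arm moves only by the tool step_arm, never from a script. Its argument "motion" is a list of rows, each a list of 2 entries, a list of its own where there are three numbers: the shift along the tool's x, y, z in units of 60 mm (1.0 is 60 mm), then the turn about the tool's z in rad. In form: [[[x, y, z], spin], ...]. A call has 1 to 10 rows; each row is the pose to reach, as a shift and turn from the pose commanded when the call began, along the tool's axes at that moment; what a row does not reach only later rows make up. A row lasts 1/8 s, in which the tool goes at most 62.5 mm and 10.7 degrees, less where a joint would pass 70% of its speed; a pose out of reach is approached as far as the arm can. A call with a gripper value outside its range is refused whole. "hand" is the closure in counts, from 0 (fully open) to 255 (shut), set as the call begins (left out, the last holds). The fingers move at their own pace and stop on an object; "squeeze" is the grip in N (left out, the last holds). Time passes only in rows, so rows that repeat a pose let the fingers close. It gives the time, the measured TCP pose, the force, the opening and the grip force at its end, in the units of the state.
- robot.observe(): the state, without advancing time (a new reading comes with each control period).
- robot.read_camera(name): name is "side" or "top" or "wrist"; returns a dict with "pixels" (480x640x3 uint8, red, green, blue), "intrinsics" (3x3 intrinsics, pixels), "xyz" and "rotation" of the camera in the world; the wrist camera has in their place "T_tool_cam" (4x4, takes a point from camera to tool coordinates, whose origin is the TCP and whose axes are the flange's). Camera axes: x right, y up, looking along -z (the intrinsics and any distortion apply to the point x, -y, -z); pixel columns grow to the right and rows downward; lengths in m; the calibration is good to about 2 mm. A picture is of the moment at which its call begins: read the wrist's pose just before it. There is no depth.
- robot.hand_in(): hands the job in; it is judged then, once.
The state is a dict: "time": time; "qpos": joint angles; "qvel": joint speeds; "joint_efforts": joint torques, N m; "tool_pos": TCP position; "tool_rot": TCP orientation; "contact_force": force on the tool from outside, world axes, zero at the start; "torque": the same for the moment, N m; "opening": finger opening in m; "grip_force": force on a finger pad.
Only numpy, scipy, OpenCV 4.12 (cv2) and the standard library are available. Lean on these libraries where they do the work, as an engineer would, in place of code of your own. Each camera call takes 0.05 s, during which the arm holds its last target. There are 200 camera calls.

## Working session

There is one attempt and no reset: what is moved stays moved. The work goes in short steps, Python scripts to look and compute and a tool call to move; the robot and the scene stay as the last step left them, time stands still between calls to the robot, and variables do not carry over. Pictures are saved under pics/ and viewed, at most 10 in all, crops included, and the job is handed in when it is done.

Besides the shell and the picture viewer there is one more tool, called after ">>>" as name(argument=value, ...) on one line, values as JSON. step_arm: Moves the arm, as the interface text tells. Its arguments: {"type":"object","properties":{"motion":{"type":"array"},"hand":{"type":"number"},"squeeze":{"type":"number"}},"required":["motion"]}

```bash
mkdir -p pics; ls
cat > h.py <<'E'
import numpy as np,cv2,pickle
from cell import robot
from scipy.spatial.transform import Rotation as R
def snap(n,f):
    s=robot.observe(); c=robot.read_camera(n); c['state']=s
    cv2.imwrite(f'pics/{f}.png',cv2.cvtColor(c['pixels'],cv2.COLOR_RGB2BGR)); pickle.dump(c,open(f'pics/{f}.pkl','wb')); return c
E
python3 - <<'E'
from h import *
for n in('top','side','wrist'):
    c=snap(n,n+'0'); print(n,{k:np.round(v,4).tolist() if not isinstance(v,(dict,str)) else v for k,v in c.items() if k not in('pixels','state')})
s=robot.observe();print(s)
E
```

```text
pics
top {'intrinsics': [[470.0827, 0.0, 316.6266], [0.0, 470.0827, 241.8472], [0.0, 0.0, 1.0]], 'xyz': [0.3546, 0.0235, 1.2476], 'rotation': [0.1685, 0.0044, -1.5924]}
side {'intrinsics': [[486.1584, 0.0, 309.6382], [0.0, 486.1584, 242.3817], [0.0, 0.0, 1.0]], 'xyz': [0.3184, 0.9579, 0.9211], 'rotation': [0.8784, 0.0192, -2.9322]}
wrist {'intrinsics': [[409.0873, 0.0, 317.706], [0.0, 409.0873, 244.623], [0.0, 0.0, 1.0]], 'T_tool_cam': [[-0.0003, 0.9511, 0.3089, 0.0848], [1.0, 0.0004, -0.0003, 0.0001], [-0.0004, 0.3089, -0.9511, -0.1399], [0.0, 0.0, 0.0, 1.0]]}
{'time': 0.15, 'qpos': array([ 1.14798466e+00,  3.42564359e-01,  1.52479279e+00,  6.55444568e-06,
        1.27538410e+00, -1.46002805e-01]), 'qvel': array([ 0.00030824, -0.00044828, -0.00322323,  0.00077547, -0.00028612,
        0.00050017]), 'joint_efforts': array([ 9.06346431e-04, -4.31477201e+01, -2.44350636e+01,  7.17947166e-02,
        5.39079448e-02, -8.42140071e-05]), 'tool_pos': array([0.1433384, 0.5047637, 0.2432054]), 'tool_rot': array([-3.14045719e+00, -1.73304584e-04,  2.86478178e+00]), 'contact_force': array([0.68792784, 0.28781281, 0.22002449]), 'torque': array([ 0.02602249, -0.01532782,  0.00044517]), 'grip_force': 0.0, 'opening': 0.09165575911922998}
```

View pics/top0.png

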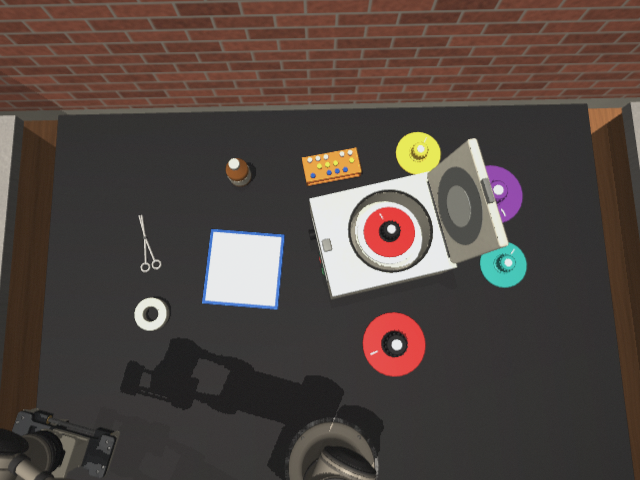

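View pics/side0.png

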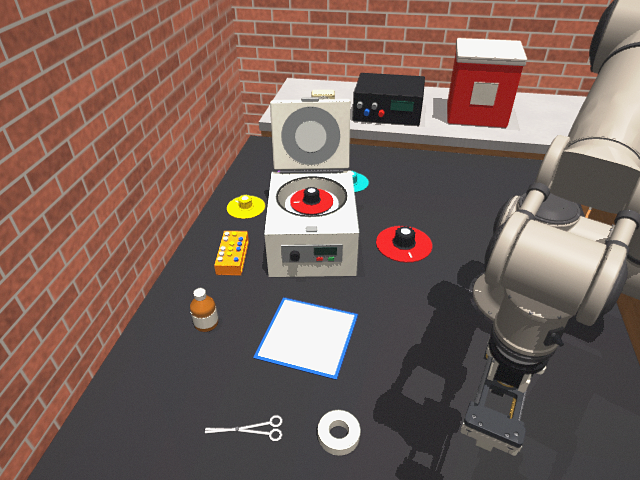

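Run:
```python
import cv2,numpy as np
t=cv2.imread('pics/top0.png');s=cv2.imread('pics/side0.png')
a=cv2.resize(t[185:275,340:440],(400,360),interpolation=cv2.INTER_CUBIC)
b=cv2.resize(s[165:225,262:362],(400,240),interpolation=cv2.INTER_CUBIC)
b=cv2.copyMakeBorder(b,0,120,0,0,cv2.BORDER_CONSTANT)
cv2.imwrite('pics/crop.png',np.hstack([a,b]))
```

```text
(no output)
```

View pics/crop.png

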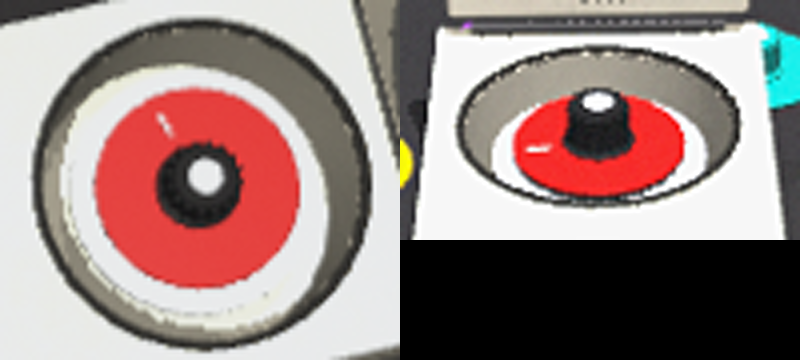

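Left is the top view and right the side view. The things that could be taken for the lid (top view) are the red lid in the chamber (389,231), the red lid on the bench (394,345), yellow (418,152), purple (495,192) and turquoise (503,264). Yellow, purple and turquoise are excluded. Of the two reds the chamber one is smaller (about 50 px against 62), so I choose it. Its white knob cap is at top (391,229) and side (311,190).

```bash
cat >> h.py <<'E'
def campose(c):
    if 'T_tool_cam' in c:
        s=c['state'];T=np.eye(4);T[:3,:3]=R.from_euler('xyz',s['tool_rot']).as_matrix();T[:3,3]=s['tool_pos']
        T=T@np.array(c['T_tool_cam']);return T[:3,:3],T[:3,3]
    return R.from_euler('xyz',c['rotation']).as_matrix(),np.array(c['xyz'])
def P(c):
    Rm,t=campose(c);Rc=np.diag([1,-1,-1.])@Rm.T
    return np.array(c['intrinsics'])@np.c_[Rc,-Rc@t]
def tri(c1,p1,c2,p2):
    X=cv2.triangulatePoints(P(c1),P(c2),np.array(p1,float).reshape(2,1),np.array(p2,float).reshape(2,1)).ravel();return X[:3]/X[3]
def proj(c,X):
    x=P(c)@np.r_[X,1];return x[:2]/x[2]
def onz(c,p,z):
    Rm,t=campose(c);d=Rm@np.diag([1,-1,-1.])@np.linalg.inv(c['intrinsics'])@np.r_[p,1];return t+d*(z-t[2])/d[2]
def blob(c,lo,hi,near):
    "centroid, area, contour of the HSV blob nearest a pixel"
    m=cv2.inRange(cv2.cvtColor(c['pixels'],cv2.COLOR_RGB2HSV),np.array(lo),np.array(hi))
    n,l,st,ce=cv2.connectedComponentsWithStats(m)
    k=min((i for i in range(1,n) if st[i,4]>8),key=lambda i:np.hypot(*(ce[i]-near)))
    cs,_=cv2.findContours((l==k).astype(np.uint8),cv2.RETR_EXTERNAL,cv2.CHAIN_APPROX_NONE)
    return ce[k],st[k,4],max(cs,key=len)
def load(f): return pickle.load(open(f'pics/{f}.pkl','rb'))
E
python3 - <<'E'
from h import *
t,s=load('top0'),load('side0')
w=([0,0,140],[179,60,255])
a,b=blob(t,*w,(391,229)),blob(s,*w,(311,190));print('cap',a[:2],b[:2],tri(t,a[0],s,b[0]))
# disc ellipses
r=([0,150,100],[8,255,255])
e=[]
for c,n in((t,(389,231)),(s,(311,203))):
    q=blob(c,*r,n);E=cv2.fitEllipse(cv2.convexHull(q[2]));e.append(E[0]);print('disc',q[1],E)
print(tri(t,e[0],s,e[1]))
# pad quad corners incl. blue edge
bl=([100,100,80],[125,255,255])
Q=[]
for c,n in((t,(244,269)),(s,(308,337))):
    q=blob(c,*bl,n);h=cv2.convexHull(q[2]);Q.append(cv2.approxPolyDP(h,8,True).reshape(-1,2));print('pad',q[1],Q[-1].tolist())
for p in Q[0]:
    print(p,onz(t,p,.004),[np.round(proj(s,onz(t,p,.004)),1)])
for p in Q[1]: print(p,onz(s,p,.004))
E
```

```text
cap (array([391.01612903, 228.64516129]), np.int32(62)) (array([311.20689655, 189.93103448]), np.int32(29)) [ 0.56483612 -0.15020205  0.16955402]
disc 1585 ((389.03985595703125, 231.8317108154297), (48.84409713745117, 50.42915344238281), 119.21729278564453)
disc 600 ((311.2172546386719, 200.78733825683594), (25.57050895690918, 42.43330764770508), 88.79914855957031)
[ 0.56505465 -0.15103924  0.13214748]
pad 878 [[211, 229], [284, 235], [277, 309], [202, 303]]
pad 913 [[283, 297], [357, 314], [336, 379], [253, 357]]
[211 229] [0.60782872 0.30858028 0.004     ] [array([253.1, 356.8])]
[284 235] [0.58695035 0.11172423 0.004     ] [array([283.1, 297.3])]
[277 309] [0.39014404 0.13202996 0.004     ] [array([357.2, 313.9])]
[202 303] [0.41003893 0.32905221 0.004     ] [array([336.2, 378.4])]
[283 297] [0.58744102 0.11080787 0.004     ]
[357 314] [0.390584  0.1325417 0.004    ]
[336 379] [0.410306   0.33055596 0.004     ]
[253 357] [0.60790052 0.30927122 0.004     ]
```

>>> step_arm(motion=[[[-4.9,-4.3,-0.95],-0.2],[[-4.9,-4.3,-0.95],-0.4],[[-4.9,-4.3,-0.95],-0.4],[[-4.9,-4.3,-0.95],-0.4],[[-9.75,-8.58,-0.95],-0.4],[[-9.75,-8.58,-0.95],-0.4],[[-9.75,-8.58,-0.95],-0.4],[[-9.75,-8.58,-0.95],-0.4],[[-9.75,-8.58,-0.95],-0.4],[[-9.75,-8.58,-0.95],-0.4]], hand=0)

```text
time: 1.4
tool_pos: [0.4755, -0.0107, 0.2938]
tool_rot: [3.141, 0.0, -3.019]
contact_force: [0.8, 1.1, 0.1]
opening: 0.092
grip_force: 0.0
```

```bash
cat >> h.py <<'E'
def go(target,yaw=None):
    "shift in tool axes / 60 mm units from the present pose"
    s=robot.observe();Rm=R.from_euler('xyz',s['tool_rot']).as_matrix()
    d=Rm.T@(np.array(target)-s['tool_pos'])/.06
    print('pos',s['tool_pos'].round(4),'rot',s['tool_rot'].round(4),'t',s['time'],'q',s['qpos'].round(2),'F',s['contact_force'].round(2),'M',s['torque'].round(3),'shift',d.round(3),'tilt',Rm[:,2].round(4))
E
python3 -c "
from h import *
go([.565,-.1505,.30])"
```

```text
pos [ 0.4755 -0.0107  0.2938] rot [ 3.1412e+00  2.0000e-04 -3.0188e+00] t 1.4 q [-0.18  0.21  1.56  0.    1.37 -1.88] F [0.85 1.14 0.1 ] M [ 0.05  -0.025 -0.017] shift [-1.196 -2.495 -0.104] tilt [ 2.e-04  4.e-04 -1.e+00]
```

>>> step_arm(motion=[[[-1.05,-2.2,-0.1],0],[[-1.05,-2.2,-0.1],0],[[-1.05,-2.2,-0.1],0],[[-1.05,-2.2,-0.1],0],[[-1.05,-2.2,-0.1],0],[[-1.05,-2.2,-0.1],0],[[-1.05,-2.2,-0.1],0]])

```text
time: 2.28
tool_pos: [0.5533, -0.1311, 0.3002]
tool_rot: [-3.141, 0.001, -3.017]
contact_force: [-1.0, 0.1, 0.0]
opening: 0.0919
grip_force: 0.0
```

```bash
python3 -c "
from h import *
go([.565,-.1505,.30])
snap('wrist','w1')"
```

```text
pos [ 0.5533 -0.1311  0.3002] rot [-3.1415e+00  5.0000e-04 -3.0172e+00] t 2.275 q [-0.37  0.39  1.3   0.    1.45 -2.06] F [-1.05  0.09  0.04] M [ 0.048  0.008 -0.027] shift [-0.154 -0.345  0.003] tilt [ 5.e-04 -1.e-04 -1.e+00]
```

View pics/w1.png

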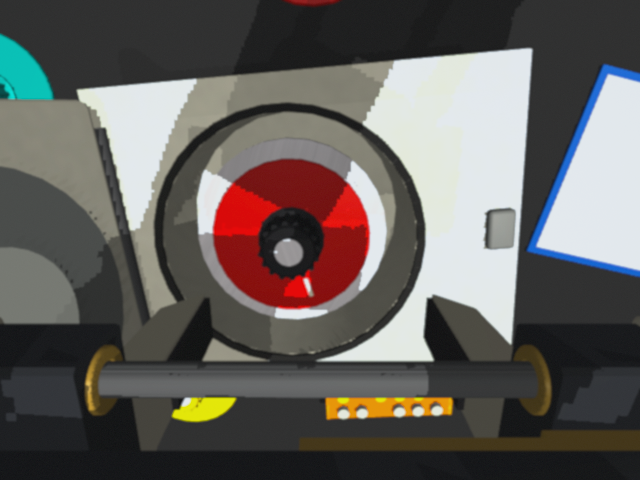

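The wrist view shows the knob cap at about (288,252) and the red disc centred at about (291,233). Next I move over the knob and take a second wrist view.

>>> step_arm(motion=[[[-0.15,-0.35,0.7],0],[[-0.15,-0.35,0.7],0],[[-0.15,-0.35,0.7],0],[[-0.15,-0.35,0.7],0]])

```text
time: 2.82
tool_pos: [0.5654, -0.1514, 0.2594]
tool_rot: [-3.141, 0.002, -3.018]
contact_force: [-0.4, -0.3, 0.2]
opening: 0.0918
grip_force: 0.0
```

Run:
```python
from h import *
snap('wrist','w2'); a,b,t,s=load('w1'),load('w2'),load('top0'),load('side0')
g=([0,0,85],[179,70,255])
pa=blob(a,*g,(288,252));print(pa[:2])
X0=onz(a,pa[0],.17); n=proj(b,X0)
pb=blob(b,*g,n);print(n,pb[:2],cv2.minEnclosingCircle(pa[2]),cv2.minEnclosingCircle(pb[2]))
print('cap w1w2',tri(a,pa[0],b,pb[0]),'w1top',tri(a,pa[0],t,(391.0,228.65)),'w2side',tri(b,pb[0],s,(311.2,189.9)),'w2top',tri(b,pb[0],t,(391.0,228.65)))
r=([0,150,60],[8,255,255]);e=[]
for c,z in((a,None),(b,None)):
    m=cv2.inRange(cv2.cvtColor(c['pixels'],cv2.COLOR_RGB2HSV),np.array(r[0]),np.array(r[1]))
    n=proj(c,[.565,-.15,.135]);mm=np.zeros_like(m);cv2.circle(mm,tuple(int(v) for v in n),140,255,-1);m&=mm
    E=cv2.fitEllipse(cv2.convexHull(cv2.findNonZero(m)));e.append(E[0]);print('disc',E,onz(c,E[0],.1365))
print(tri(a,e[0],b,e[1]))
go([.565,-.1505,.25])
```

```text
(array([287.97681607, 252.03863988]), np.int32(647))
[319.34605007 259.06319202] (array([319.00358423, 259.34647551]), np.int32(837)) ((287.78729248046875, 252.61135864257812), 14.87495231628418) ((319.0, 259.0909118652344), 16.514806747436523)
cap w1w2 [ 0.56510637 -0.15033738  0.16814027] w1top [ 0.56619743 -0.15063299  0.16529672] w2side [ 0.56444295 -0.15041509  0.16950811] w2top [ 0.56588834 -0.15043344  0.16686551]
disc ((290.8850402832031, 233.72666931152344), (148.66238403320312, 155.35301208496094), 102.45821380615234) [ 0.5609553  -0.15064822  0.1365    ]
disc ((318.8753356933594, 236.32028198242188), (170.87733459472656, 178.8637237548828), 89.36835479736328) [ 0.56044131 -0.15094644  0.1365    ]
[ 0.56197524 -0.15077403  0.13227954]
pos [ 0.5653 -0.1514  0.2593] rot [-3.1406e+00  2.2000e-03 -3.0179e+00] t 2.875 q [-0.39  0.44  1.33  0.    1.37 -2.09] F [0.4  0.41 0.91] M [ 0.047 -0.028 -0.035] shift [0.004 0.016 0.155] tilt [ 2.3e-03 -7.0e-04 -1.0e+00]
```

View pics/w2.png

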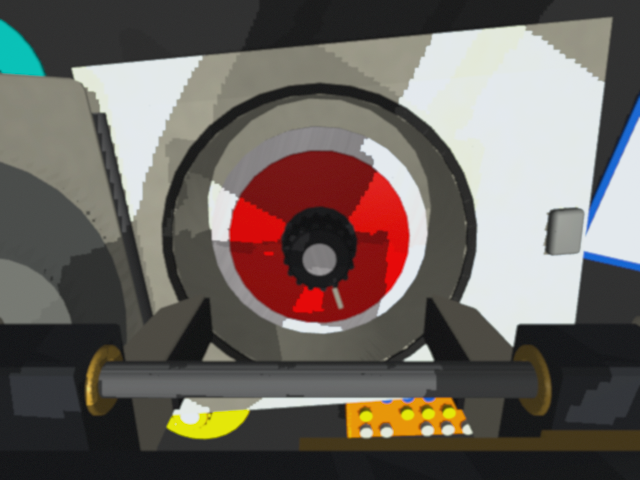

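The second wrist view has the cap centred at (319,259), with the jaws straddling the knob. The knob top measures about (0.565, -0.1505, 0.168), which fits the text. Descending.

>>> step_arm(motion=[[[0,0.015,0.8],0],[[0,0.015,1.3],0],[[0,0.015,1.5],0],[[0,0.015,1.6],0],[[0,0.015,1.7],0],[[0,0.015,1.7],0],[[0,0.015,1.7],0]])

```text
time: 3.75
tool_pos: [0.5652, -0.151, 0.1564]
tool_rot: [-3.141, 0.001, -3.018]
contact_force: [-0.6, -0.1, 0.2]
opening: 0.092
grip_force: 0.0
```

```bash
python3 -c "
from h import *
go([.565,-.1505,.157])"
```

```text
pos [ 0.5652 -0.151   0.1564] rot [-3.1411e+00  1.0000e-03 -3.0183e+00] t 3.75 q [-0.39  0.53  1.48  0.    1.13 -2.09] F [-0.6  -0.11  0.25] M [0.033 0.018 0.021] shift [ 0.002  0.008 -0.01 ] tilt [ 1.1e-03 -4.0e-04 -1.0e+00]
```

>>> step_arm(motion=[[[0,0,0],0],[[0,0,0],0],[[0,0,0],0],[[0,0,0],0],[[0,0,0],0],[[0,0,0],0],[[0,0,0],0],[[0,0,0],0]], hand=255, squeeze=3)

```text
time: 4.75
tool_pos: [0.5649, -0.1508, 0.1557]
tool_rot: [3.141, 0.0, -3.018]
contact_force: [0.9, 0.5, 0.3]
opening: 0.0442
grip_force: 3.0
```

```bash
python3 -c "
from h import *
go([.565,-.1505,.157]);print(robot.observe()['opening'],robot.observe()['grip_force'])"
```

```text
pos [ 0.5649 -0.1508  0.1557] rot [ 3.1414  0.     -3.0183] t 4.75 q [-0.39  0.53  1.48  0.    1.13 -2.09] F [0.88 0.5  0.34] M [ 0.065  0.026 -0.041] shift [-0.002  0.004 -0.021] tilt [-0.e+00  2.e-04 -1.e+00]
0.044234132238971734 3.000066108943429
```

>>> step_arm(motion=[[[0,0,0],0],[[0,0,0],0],[[0,0,0],0],[[0,0,0],0]], hand=60)

```text
time: 5.25
tool_pos: [0.5649, -0.1508, 0.1558]
tool_rot: [3.142, 0.0, -3.018]
contact_force: [-0.0, -0.4, -0.2]
opening: 0.0699
grip_force: 0.0
```

>>> step_arm(motion=[[[0,0,0],0.18],[[0,0,0],0.36],[[0,0,0],0.54],[[0,0,0],0.72],[[0,0,0],0.9],[[0,0,0],1.08],[[0,0,0],1.26],[[0,0,0],1.44],[[0,0,0],1.57],[[0,0,0],1.57]])

```text
time: 6.5
tool_pos: [0.5649, -0.1509, 0.1558]
tool_rot: [3.142, -0.0, 1.696]
contact_force: [0.6, 0.7, 0.4]
opening: 0.0702
grip_force: 0.0
```

>>> step_arm(motion=[[[0,0,0],0],[[0,0,0],0],[[0,0,0],0],[[0,0,0],0],[[0,0,0],0],[[0,0,0],0]], hand=255, squeeze=3)

```text
time: 7.25
tool_pos: [0.5659, -0.1507, 0.1558]
tool_rot: [3.139, 0.0, 1.695]
contact_force: [4.5, 0.7, -2.5]
opening: 0.0442
grip_force: 3.0
```

```bash
python3 -c "
from h import *
go([.565,-.1505,.157]);print(robot.observe()['opening'],robot.observe()['grip_force'])"
```

```text
pos [ 0.5659 -0.1507  0.1558] rot [3.1393e+00 3.0000e-04 1.6952e+00] t 7.25 q [-0.39  0.53  1.48  0.    1.13 -0.52] F [ 4.52  0.75 -2.51] M [ 0.053 -0.704  0.006] shift [ 0.006 -0.014 -0.02 ] tilt [ 0.0023  0.     -1.    ]
0.044170241257032394 2.9998758722649654
```

>>> step_arm(motion=[[[0,0.01,0],0],[[0,0.022,0],0],[[0,0.022,0],0],[[0,0.022,0],0]])

```text
time: 7.75
tool_pos: [0.566, -0.1507, 0.1558]
tool_rot: [-3.141, -0.0, 1.695]
contact_force: [-0.0, -0.2, 0.8]
opening: 0.0443
grip_force: 3.0
```

```bash
python3 -c "
from h import *
go([.565,-.1505,.157]);print(robot.observe()['opening'],robot.observe()['grip_force'])"
```

```text
pos [ 0.566  -0.1507  0.1558] rot [-3.1413e+00 -1.0000e-04  1.6948e+00] t 7.75 q [-0.39  0.53  1.48 -0.    1.13 -0.52] F [-0.03 -0.17  0.81] M [-0.097 -0.058  0.01 ] shift [ 0.006 -0.016 -0.02 ] tilt [-3.e-04  0.e+00 -1.e+00]
0.044335746158089724 3.000195166678168
```

>>> step_arm(motion=[[[0,0,0],0],[[0,0,0],0],[[0,0,0],0],[[0,0,0],0]], hand=60)

```text
time: 8.25
tool_pos: [0.5661, -0.1507, 0.1557]
tool_rot: [-3.141, -0.0, 1.695]
contact_force: [0.2, 0.2, -0.5]
opening: 0.0698
grip_force: 0.0
```

>>> step_arm(motion=[[[0,0,0],-0.18],[[0,0,0],-0.36],[[0,0,0],-0.54],[[0,0,0],-0.72],[[0,0,0],-0.9],[[0,0,0],-1.08],[[0,0,0],-1.26],[[0,0,0],-1.44],[[0,0,0],-1.57],[[0,0,0],-1.57]])

```text
time: 9.5
tool_pos: [0.5662, -0.1507, 0.1557]
tool_rot: [3.141, -0.0, -3.02]
contact_force: [-0.1, 0.2, -0.3]
opening: 0.0704
grip_force: 0.0
```

>>> step_arm(motion=[[[0,0,0],0],[[0,0,0],0],[[0,0,0],0],[[0,0,0],0],[[0,0,0],0],[[0,0,0],0]], hand=255, squeeze=45)

```text
time: 10.25
tool_pos: [0.5662, -0.1506, 0.1558]
tool_rot: [3.141, 0.0, -3.019]
contact_force: [-0.7, 1.1, 0.2]
opening: 0.0434
grip_force: 45.0
```

```bash
python3 -c "
from h import *
go([.566,-.1507,.157]);print(robot.observe()['opening'],robot.observe()['grip_force'])"
```

```text
pos [ 0.5662 -0.1506  0.1558] rot [ 3.1414  0.     -3.0185] t 10.25 q [-0.39  0.53  1.48  0.    1.13 -2.08] F [-0.72  1.11  0.19] M [ 0.111  0.076 -0.16 ] shift [ 0.004 -0.001 -0.021] tilt [-0.e+00  2.e-04 -1.e+00]
0.043443894310710905 45.000125910155475
```

>>> step_arm(motion=[[[0,0,0],0.04],[[0,0,0],0.08],[[0,0,-0.003],0.12],[[0,0,-0.005],0.16],[[0,0,-0.006],0.2],[[0,0,-0.006],0.2]], squeeze=55)

```text
time: 11.0
tool_pos: [0.5663, -0.1508, 0.1563]
tool_rot: [-3.141, 0.0, 3.065]
contact_force: [-1.2, -1.0, 1.5]
opening: 0.043
grip_force: 55.0
```

```bash
python3 -c "
from h import *
go([.566,-.1507,.157])"
```

```text
pos [ 0.5663 -0.1508  0.1563] rot [-3.1415e+00  3.0000e-04  3.0651e+00] t 11.0 q [-0.39  0.53  1.47 -0.    1.14 -1.89] F [-1.21 -1.03  1.47] M [ 0.017  0.047 -0.189] shift [ 0.004  0.001 -0.012] tilt [ 3.e-04 -2.e-04 -1.e+00]
```

>>> step_arm(motion=[[[0,0,-0.004],0.08],[[0,0,-0.008],0.16],[[0,0,-0.012],0.24],[[0,0,-0.016],0.32],[[0,0,-0.02],0.4],[[0,0,-0.02],0.4]])

```text
time: 11.75
tool_pos: [0.5662, -0.1507, 0.1573]
tool_rot: [3.141, 0.0, 2.666]
contact_force: [0.1, 0.1, 0.2]
opening: 0.0439
grip_force: 55.0
```

```bash
python3 -c "
from h import *
go([.566,-.1507,.157])"
```

```text
pos [ 0.5662 -0.1507  0.1573] rot [3.1415e+00 1.0000e-04 2.6660e+00] t 11.75 q [-0.39  0.53  1.47  0.    1.14 -1.49] F [0.12 0.06 0.24] M [-0.058  0.016 -0.132] shift [ 0.003 -0.002  0.006] tilt [ 2.e-04  1.e-04 -1.e+00]
```

>>> step_arm(motion=[[[0,0,-0.004],0.1],[[0,0,-0.008],0.2],[[0,0,-0.013],0.3],[[0,0,-0.017],0.4],[[0,0,-0.021],0.5],[[0,0,-0.025],0.6],[[0,0,-0.029],0.7],[[0,0,-0.034],0.8],[[0,0,-0.034],0.8]])

```text
time: 12.88
tool_pos: [0.566, -0.1506, 0.159]
tool_rot: [-3.141, -0.001, 1.867]
contact_force: [0.6, -0.3, -1.8]
opening: 0.0433
grip_force: 55.0
```

```bash
python3 -c "
from h import *
go([.566,-.1507,.157])"
```

```text
pos [ 0.566  -0.1506  0.159 ] rot [-3.1410e+00 -6.0000e-04  1.8675e+00] t 12.875 q [-0.39  0.53  1.47  0.    1.14 -0.69] F [ 0.65 -0.31 -1.83] M [-0.06   0.022 -0.052] shift [-0.002 -0.     0.033] tilt [-7.e-04  4.e-04 -1.e+00]
```

>>> step_arm(motion=[[[0,0,-0.003],0.1],[[0,0,-0.007],0.2],[[0,0,-0.011],0.3],[[0,0,-0.014],0.4],[[0,0,-0.018],0.5],[[0,0,-0.022],0.6],[[0,0,-0.025],0.7],[[0,0,-0.029],0.8],[[0,0,-0.029],0.8]])

```text
time: 14.0
tool_pos: [0.5661, -0.1506, 0.1609]
tool_rot: [-3.141, -0.0, 1.068]
contact_force: [0.7, -0.4, -2.3]
opening: 0.043
grip_force: 55.0
```

```bash
python3 -c "
from h import *
go([.566,-.1507,.157])"
```

```text
pos [ 0.5661 -0.1506  0.1609] rot [-3.1412e+00 -1.0000e-04  1.0685e+00] t 14.0 q [-0.39  0.53  1.47  0.    1.15  0.11] F [ 0.68 -0.36 -2.31] M [-0.123  0.066  0.024] shift [-0.002 -0.001  0.065] tilt [-3.e-04  2.e-04 -1.e+00]
```

>>> step_arm(motion=[[[0,0,-0.003],0.1],[[0,0,-0.007],0.2],[[0,0,-0.011],0.3],[[0,0,-0.014],0.4],[[0,0,-0.018],0.5],[[0,0,-0.022],0.6],[[0,0,-0.025],0.7],[[0,0,-0.029],0.8],[[0,0,-0.029],0.8]])

```text
time: 15.12
tool_pos: [0.5663, -0.1507, 0.163]
tool_rot: [3.141, -0.0, 0.269]
contact_force: [0.4, -0.4, -0.5]
opening: 0.0435
grip_force: 55.0
```

```bash
python3 -c "
from h import *
go([.566,-.1507,.157])"
```

```text
pos [ 0.5663 -0.1507  0.163 ] rot [ 3.1415e+00 -3.0000e-04  2.6890e-01] t 15.125 q [-0.39  0.52  1.47  0.    1.15  0.91] F [ 0.37 -0.36 -0.46] M [-0.071  0.196  0.071] shift [-0.004 -0.002  0.1  ] tilt [ 3.e-04 -0.e+00 -1.e+00]
```

>>> step_arm(motion=[[[0,0,-0.004],0.1],[[0,0,-0.008],0.2],[[0,0,-0.012],0.3],[[0,0,-0.016],0.4],[[0,0,-0.02],0.5],[[0,0,-0.024],0.6],[[0,0,-0.024],0.6]])

```text
time: 16.0
tool_pos: [0.5663, -0.1507, 0.1646]
tool_rot: [-3.142, -0.001, -0.331]
contact_force: [0.7, -0.2, 1.4]
opening: 0.0433
grip_force: 55.0
```

>>> step_arm(motion=[[[0,0,-0.004],0.1],[[0,0,-0.008],0.2],[[0,0,-0.012],0.3],[[0,0,-0.016],0.4],[[0,0,-0.02],0.5],[[0,0,-0.024],0.6],[[0,0,-0.028],0.7],[[0,0,-0.028],0.7]])

```text
time: 17.0
tool_pos: [0.5665, -0.1508, 0.1665]
tool_rot: [-3.141, -0.001, -1.031]
contact_force: [-1.1, 0.1, 3.2]
opening: 0.0436
grip_force: 55.0
```

```bash
python3 -c "
from h import *
go([.566,-.1507,.157])"
```

```text
pos [ 0.5665 -0.1508  0.1665] rot [-3.1408e+00 -8.0000e-04 -1.0306e+00] t 17.0 q [-0.39  0.52  1.46  0.    1.16  2.21] F [-1.05  0.15  3.18] M [ 0.084  0.291 -0.029] shift [-0.005  0.007  0.159] tilt [ 1.1e-03 -3.0e-04 -1.0e+00]
```

>>> step_arm(motion=[[[0,0,-0.015],0.05],[[0,0,-0.03],0.05],[[0,0,-0.03],0.05]])

```text
time: 17.38
tool_pos: [0.566, -0.1506, 0.1673]
tool_rot: [3.141, 0.001, -1.082]
contact_force: [-0.7, -0.3, -2.2]
opening: 0.0431
grip_force: 55.0
```

>>> step_arm(motion=[[[0,0,-0.015],0],[[0,0,-0.03],0],[[0,0,-0.03],0]])

```text
time: 17.75
tool_pos: [0.5662, -0.1507, 0.1696]
tool_rot: [-3.141, -0.0, -1.085]
contact_force: [-0.1, -0.2, -2.0]
opening: 0.0434
grip_force: 55.0
```

>>> step_arm(motion=[[[0,0,-0.05],0],[[0,0,-0.1],0],[[0,0,-0.2],0],[[0,0,-0.3],0],[[0,0,-0.4],0],[[0,0,-0.7],0],[[0,0,-1.0],0],[[0,0,-1.4],0],[[0,0,-1.4],0],[[0,0,-1.4],0]])

```text
time: 19.0
tool_pos: [0.5658, -0.1505, 0.2527]
tool_rot: [3.141, 0.001, -1.085]
contact_force: [0.5, 0.6, -1.5]
opening: 0.0433
grip_force: 55.0
```

Run:
```python
from h import *
t,s=load('top0'),load('side0')
c=np.mean([onz(t,p,.004) for p in [(211,229),(284,235),(277,309),(202,303)]]+[onz(s,p,.004) for p in [(283,297),(357,314),(336,379),(253,357)]],0);print(c)
go(np.r_[c[:2],.25]); snap('wrist','w3')
```

```text
[0.4988992  0.22057043 0.004     ]
pos [ 0.5658 -0.1505  0.2527] rot [ 3.1409e+00  1.0000e-03 -1.0852e+00] t 19.0 q [-0.39  0.45  1.33  0.    1.36  2.27] F [ 0.45  0.58 -1.53] M [-0.007  0.189  0.003] shift [-5.99  -1.901  0.05 ] tilt [-1.1e-03  6.0e-04 -1.0e+00]
```

View pics/w3.png

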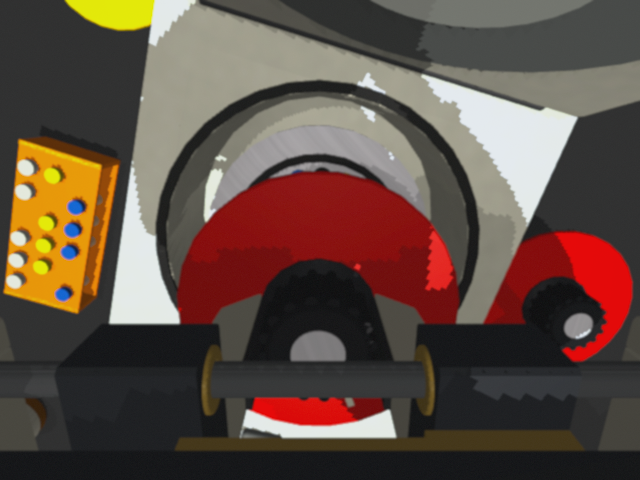

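The wrist view shows the lid off and held level: cap at (318,348), rotor empty behind it at about (320,150). Carrying it to the pad.

>>> step_arm(motion=[[[-0.5,-0.16,0],-0.12],[[-1.3,-0.41,0],-0.24],[[-2.1,-0.67,0.0],-0.36],[[-2.9,-0.92,0],-0.48],[[-3.7,-1.17,0],-0.6],[[-4.5,-1.43,0],-0.72],[[-5.2,-1.65,0],-0.84],[[-5.7,-1.81,0],-0.96],[[-5.99,-1.9,0.0],-1.0],[[-5.99,-1.9,0.0],-1.0]])

```text
time: 20.3
tool_pos: [0.4989, 0.2208, 0.2529]
tool_rot: [3.141, 0.001, -0.085]
contact_force: [-0.1, -0.2, -2.6]
opening: 0.0436
grip_force: 55.0
```

Run:
```python
from h import *
go([.4989,.2206,.15]);c=snap('wrist','w4')
q=blob(c,[0,0,85],[179,70,255],(318,348));print(q[:2],onz(c,q[0],robot.observe()['tool_pos'][2]+.0123))
```

```text
pos [0.4989 0.2208 0.2529] rot [ 3.1411e+00  1.0000e-03 -8.5000e-02] t 20.3 q [ 0.28  0.37  1.45 -0.    1.32  1.93] F [-0.09 -0.17 -2.57] M [-0.091  0.194  0.044] shift [1.000e-03 3.000e-03 1.716e+00] tilt [-1.e-03 -4.e-04 -1.e+00]
(array([317.58557951, 347.66846361]), np.int32(1484)) [0.50277076 0.22084704 0.26541244]
```

>>> step_arm(motion=[[[0,0,0.6],0],[[0,0,1.4],0],[[0,0,2.2],0],[[0,0,2.8],0],[[0,0,3.2],0],[[0,0,3.4],0],[[0,0,3.55],0],[[0,0,3.58],0],[[0,0,3.58],0],[[0,0,3.58],0]])

```text
time: 21.6
tool_pos: [0.4997, 0.2206, 0.0395]
tool_rot: [-3.141, -0.001, -0.085]
contact_force: [1.3, 0.2, -1.7]
opening: 0.0435
grip_force: 55.0
```

Run:
```python
from h import *
go([.4989,.2206,.0288]);snap('side','s5')
i=cv2.imread('pics/s5.png')[270:400,230:390];cv2.imwrite('pics/s5c.png',cv2.resize(i,None,fx=4,fy=4,interpolation=cv2.INTER_CUBIC))
```

```text
pos [0.4997 0.2206 0.0395] rot [-3.141e+00 -1.300e-03 -8.510e-02] t 21.6 q [0.28 0.62 1.7  0.   0.82 1.93] F [ 1.25  0.15 -1.66] M [-0.055  0.133  0.015] shift [-0.014  0.001  0.178] tilt [ 1.4e-03  5.0e-04 -1.0e+00]
```

View pics/s5c.png

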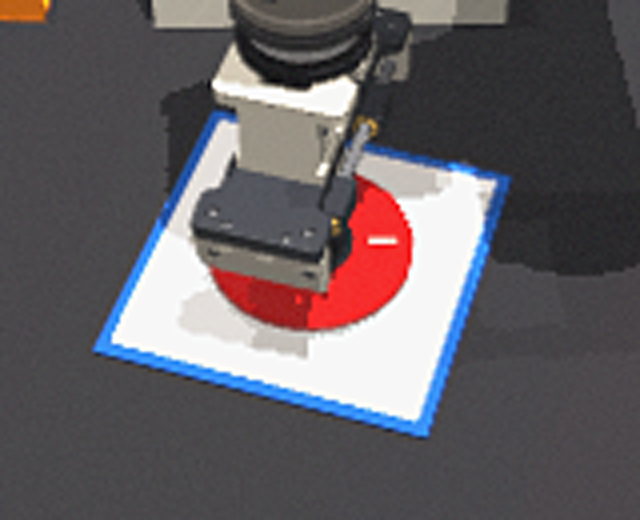

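The lid hangs level just above the pad, centred at crop pixel (315,245). Lowering it gently.

>>> step_arm(motion=[[[-0.01,0,0.04],0],[[-0.01,0,0.08],0],[[-0.01,0,0.12],0],[[-0.01,0,0.14],0],[[-0.01,0,0.14],0],[[-0.01,0,0.14],0]])

```text
time: 22.4
tool_pos: [0.4987, 0.2205, 0.0304]
tool_rot: [-3.141, -0.0, -0.085]
contact_force: [-0.9, -0.1, -1.8]
opening: 0.0437
grip_force: 55.0
```

>>> step_arm(motion=[[[0,0,0.008],0],[[0,0,0.016],0],[[0,0,0.016],0],[[0,0,0.016],0]])

```text
time: 22.9
tool_pos: [0.4987, 0.2205, 0.0295]
tool_rot: [-3.141, -0.0, -0.085]
contact_force: [-0.4, -0.4, -1.9]
opening: 0.0431
grip_force: 55.0
```

```bash
python3 -c "
from h import *
go([.4989,.2206,.0288])"
```

```text
pos [0.4987 0.2205 0.0295] rot [-3.1414e+00 -1.0000e-04 -8.5200e-02] t 22.9 q [0.28 0.64 1.71 0.   0.79 1.93] F [-0.37 -0.43 -1.86] M [-0.042  0.155  0.017] shift [ 0.003 -0.003  0.011] tilt [ 2.e-04  1.e-04 -1.e+00]
```

>>> step_arm(motion=[[[0,0,0.01],0],[[0,0,0.01],0],[[0,0,0.01],0]])

```text
time: 23.28
tool_pos: [0.4987, 0.2205, 0.0288]
tool_rot: [-3.141, -0.0, -0.085]
contact_force: [0.1, 0.0, -2.6]
opening: 0.0433
grip_force: 55.0
```

>>> step_arm(motion=[[[0,0,0.01],0],[[0,0,0.01],0],[[0,0,0.01],0]])

```text
time: 23.65
tool_pos: [0.4988, 0.2205, 0.0284]
tool_rot: [-3.141, -0.0, -0.085]
contact_force: [-0.1, -0.5, 0.1]
opening: 0.0435
grip_force: 55.0
```

>>> step_arm(motion=[[[0,0,0.007],0],[[0,0,0.007],0],[[0,0,0.007],0]])

```text
time: 24.02
tool_pos: [0.4987, 0.2205, 0.0283]
tool_rot: [-3.141, -0.0, -0.085]
contact_force: [-2.1, -0.2, 5.8]
opening: 0.0433
grip_force: 55.0
```

>>> step_arm(motion=[[[0,0,0],0],[[0,0,0],0],[[0,0,0],0]], squeeze=8)

```text
time: 24.4
tool_pos: [0.4988, 0.2205, 0.0282]
tool_rot: [-3.141, -0.0, -0.085]
contact_force: [-1.9, -0.7, 3.8]
opening: 0.0443
grip_force: 8.0
```

>>> step_arm(motion=[[[0,0,0],0],[[0,0,0],0],[[0,0,0],0],[[0,0,0],0],[[0,0,0],0],[[0,0,0],0]], hand=0)

```text
time: 25.15
tool_pos: [0.4987, 0.2205, 0.0278]
tool_rot: [-3.141, -0.0, -0.085]
contact_force: [-0.1, 0.7, 0.1]
opening: 0.0915
grip_force: 0.0
```

>>> step_arm(motion=[[[0,0,-0.1],0],[[0,0,-0.3],0],[[0,0,-0.6],0],[[0,0,-1.2],0],[[0,0,-2.0],0],[[0,0,-3.0],0],[[-1,0,-3.5],0],[[-2,0,-3.5],0],[[-2,0,-3.5],0]])

```text
time: 26.28
tool_pos: [0.3754, 0.2306, 0.2391]
tool_rot: [-3.141, 0.0, -0.083]
contact_force: [0.7, -0.5, 0.0]
opening: 0.0917
grip_force: 0.0
```

Run:
```python
from h import *
go([.4989,.2206,.15]);t=snap('top','t6');s=snap('side','s6')
cv2.imwrite('pics/fin.png',np.hstack([cv2.resize(cv2.imread('pics/t6.png'),(400,300)),cv2.resize(cv2.imread('pics/s6.png'),(400,300))]))
for c in(t,s):
    q=blob(c,[0,150,80],[8,255,255],proj(c,[.4989,.2206,.008]));E=cv2.fitEllipse(cv2.convexHull(q[2]));print(q[1],E,onz(c,E[0],.008))
```

```text
pos [0.3754 0.2306 0.2391] rot [-3.1412e+00  1.0000e-04 -8.2800e-02] t 26.275 q [0.38 0.19 1.75 0.   1.2  2.03] F [ 0.73 -0.46  0.05] M [-0.054  0.148 -0.058] shift [ 2.066 -0.003  1.485] tilt [-1.e-04  4.e-04 -1.e+00]
1310 ((243.36688232421875, 268.6138610839844), (44.365478515625, 45.755584716796875), 52.39949417114258) [0.49799763 0.22006597 0.008     ]
1041 ((307.95758056640625, 334.5289306640625), (39.65113067626953, 50.072330474853516), 86.68875122070312) [0.49653941 0.22344822 0.008     ]
```

View pics/fin.png

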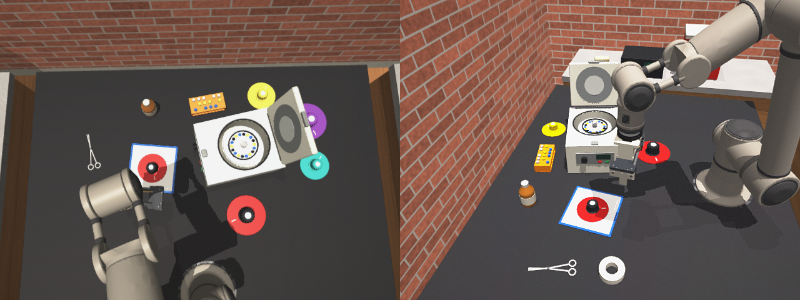

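The lid lies flat, knob up, in the middle of the pad: (152,168) in the left view, (592,207) in the right. The gripper is clear and the bystanders have not moved. Handing in.

```bash
python3 -c "
from cell import robot
print(robot.hand_in())"
```

```text
the job is handed in; nothing more can be done
None
```

I unscrewed the red lid clockwise off its spindle, laid it flat and knob up within about 3 mm of the white pad's centre, and handed the job in at about 26 s; the bystanders looked unmoved in the last pictures.

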